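Hang a washed extruder die on the drip rail

ROBOT

A 7-joint arm with a two-finger parallel gripper is mounted at the origin on the work surface. World frame = base frame: x ahead of the robot, y to its left, z up, the work surface at z = 0. Lengths are in mm, angles in rad, forces in N, time in s.
With the tool pointing down it reaches from about 350 to 900 mm from the base axis. Payload 19.9 kg.
Tool frame: the origin (TCP) lies midway between the tips of the shut fingers; the grasp point (between the pads) lies env.grip_depth behind it (env.grip_depth is the distance from the TCP to the grasp point, in mm); z points along the fingers, y is the line along which they close (so a half turn about z gives the same grasp; the last joint's range is limited). The gripper opens to 94 mm and grips with 3 to 60 N. Pads are 16 mm wide; open, the fingers measure 119 mm over their backs; the gripper's body (75 mm by 177 mm) begins 78 mm behind the grasp point.
Start: joints at [1.075, 0.417, -0.01, 1.614, 0.005, 1.111, -0.053], TCP at [274.542, -561.449, 205.425] pointing down, gripper open.
Joint ranges: [-2.81, 2.81], [-0.39, 2.02], [-1.27, 1.25], [0.06, 2.57], [-1.19, 4.33], [0.19, 2], [-2.82, 2.82]. Speed limits (rad/s): [1.89, 1.89, 2.39, 2.39, 3.01, 3.01, 3.01].

INTERFACE

Orientations are given as a 3x3 rotation matrix whose columns are the frame's x, y, z axes.
In Python, from cell import env gives the robot as it stands. Calls block until the motion is done:
- env.reach(position, orientation): joint-space move of the TCP to a pose.
- env.move_l(position, ori=None, rate=150): straight line of the TCP; ori=None keeps the orientation; rate is the mean speed in mm/s.
- env.move_joints(angles): joint-space move.
- env.command_gripper(opening, newtons=None): finger opening in mm; newtons is the grip in N (None keeps the last); returns when the fingers have stopped.
- env.wait(seconds).
- env.inverse_kinematics(position, orientation): joint angles nearest the present ones, or None.
- env.read_state(): the state.
- env.capture(name): name is "scene" or "top" or "wrist"; returns a dict with "pixels" (420x560x3 uint8, red, green, blue), "z_map" (420x560 float32, mm along the optical axis (not along the pixel's ray), 0 where there is no reading), "fx", "fy", "cx", "cy" (pixels), "T" (4x4, takes a point from camera to world coordinates). Camera axes: x right, y down, z forward; pixel columns grow to the right and rows downward; lengths in mm; the calibration is good to about 2 mm. A picture is of the moment at which its call begins.
A pose or a line that the arm cannot do raises env.Unreachable and nothing moves.
- env.hand_in(): hands the job in; it is judged then, once.
The state is a dict: "clock": time; "joint_pos": joint angles; "joint_velocities": joint speeds; "joint_efforts": joint torques, N m; "tool_pos": TCP position; "eef_rot": TCP orientation; "contact_force": force on the tool from outside, world axes, zero at the start; "moment": the same for the moment, N m; "finger_gap": finger opening in mm; "grip_force": force on a finger pad.
Only numpy, scipy, OpenCV 4.12 (cv2) and the standard library are available. Lean on these libraries where they do the work, as an engineer would, in place of code of your own. Each camera call takes 0.05 s, during which the arm holds its last target. There are 200 camera calls.

TASK

Put the washed coil die to drain: take the die with the single large centre hole from the plaster bat, thread it over the upturned front end of the drip rail, then slide it along the rod and round the bend, without forcing it, until it hangs right up against the dies already draining there. Leave those hanging on the rail, leave the four-hole die on the bat, and do not knock the unfired tumblers.

Things in the scene. Friction and masses are not known exactly. Their poses are not given: they have to be found in the camera images.
- die_center (a point): Centre (half-way up, on the hole's axis) of the loose aluminium die to be hung: a round disc 58 mm across, 10 mm thick, with one 20 mm hole through its middle, 50 to 85 g. It starts flat on the plaster bat, its centre 21 mm above the table. Its z axis is the hole's axis. Hung on the rod its centre is 5 mm below the rod's centre line; the disc reaches 24 mm above that line and 34 mm below.
- blank_center (a point): Centre of the four-hole die: the same disc, 58 mm across and 10 mm thick, but solid except for four 7 mm holes. It lies flat at the other place on the bat, 110 mm from the die to be hung, and stays there.
- bat: Fixed white plaster slab 110 x 210 mm, 16 mm thick, on which both loose dies lie. Origin at the centre of its underside, y axis along its length; the two dies lie 55 mm either side of its middle along y.
- rail: Fixed steel drip stand: tray 110 x 320 mm, 22 mm high, with a post at one end that alone carries one smooth 10 mm round rod, bent twice. Origin on the table below the back run; x away from the robot's side, y along the back run from post to bend, z up. Rod centre line is 140 mm high; back run: x = 0, y = -130 to 70 mm (in this frame). The other points of the rod are given below.
- rail_tip (a point): Top of the rod's upturned free end: x -130, y 120, z 176 mm in the rail's frame. Rod vertical for 16 mm below it, then curved (radius 20 mm) into the level front leg. A die let go over this end slides down by itself and comes to rest about upright where the curve meets the level leg; it goes no farther by itself.
- rail_front (a point): Rod centre line where the level front leg begins next to the upturned end: x -110, y 120, z 140 mm in the rail's frame. A die pushed along at both sides of the rod at once slides freely; pushed at one side only, or far above or below the rod, it tips and can bind.
- rail_bend_in (a point): Rod centre line where the straight front leg meets the bend: x -50, y 120 mm in the rail's frame. The bend is a level quarter circle of radius 50 mm, centred at x -50, y 70 mm.
- rail_bend_out (a point): Rod centre line where the bend meets the straight back run: x 0, y 70 mm in the rail's frame.
- rail_stop (a point): Rod centre line at the face of the post's clamp, where the back run ends: x 0, y -130 mm in the rail's frame. The clamp and post reach 15 mm above the rod's centre line.
- hung1_center (a point): Centre of the hanging die nearest the bend (58 mm disc, 10 mm thick, same as the one to be hung); its y axis is the axis of its hole. It hangs loose on the back run and can be shoved along.
- hung0_center (a point): Centre of the other hanging die, nearer the post, likewise loose.
- tumbler0: Unfired clay tumbler, 74 mm across, 105 mm high, origin at the centre of its foot; one of three standing to the left.
- tumbler1: Second unfired tumbler, same size.
- tumbler2: Third unfired tumbler, same size.
Not all that is in view belongs to the job. Leave any orange or red look-alike of the part that bears die_center alone.

How it is judged:
By the outcome, as a careful person would: the job done as asked, in the order asked, and still so for the second after the job is handed in, with the robot touching nothing.
It also fails if it takes over 58 s, if anything falls off the work surface, if the arm or the gripper's body presses on something with over 40 N, if the wrist force passes 120 N, or if a joint passes its speed limit or range.

## Working session

There is one attempt and no reset: what is moved stays moved. The work goes in short steps, each a Python script; the robot and the scene stay as the last script left them, time stands still between calls to the robot, and variables do not carry over. Pictures are saved under pics/ and viewed, at most 13 in all, crops included, and the job is handed in when it is done.

```bash
ls; mkdir -p pics
python3 - <<'E'
from cell import env
import cv2,numpy as np
print(env.grip_depth, env.read_state()['clock'])
for n in("scene","top"):
    c=env.capture(n); cv2.imwrite(f'pics/{n}0.png',c['pixels'][:,:,::-1]); np.savez(f'{n}0.npz',**c)
    print(c['T'].round(3),c['fx'],c['cx'],c['cy'])
E
```

```text
pics
18.8 0.0
[[-5.760000e-01  4.230000e-01 -6.990000e-01  1.228988e+03]
 [ 8.170000e-01  3.070000e-01 -4.880000e-01  5.528850e+02]
 [ 8.000000e-03 -8.530000e-01 -5.220000e-01  7.328780e+02]
 [ 0.000000e+00  0.000000e+00  0.000000e+00  1.000000e+00]] 438.20797079331317 271.23297133734894 209.04895930354832
[[ 7.40000e-02 -9.72000e-01  2.23000e-01  1.83353e+02]
 [-9.97000e-01 -7.20000e-02  1.80000e-02 -1.94200e+00]
 [-1.00000e-03 -2.24000e-01 -9.75000e-01  1.30999e+03]
 [ 0.00000e+00  0.00000e+00  0.00000e+00  1.00000e+00]] 450.40290199668755 276.5759104665911 212.143707758242
```

View pics/scene0.png

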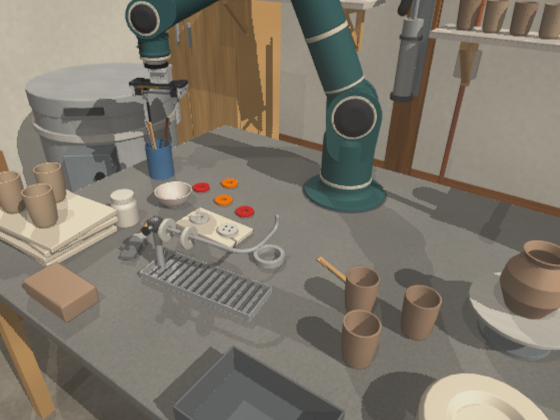

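View pics/top0.png

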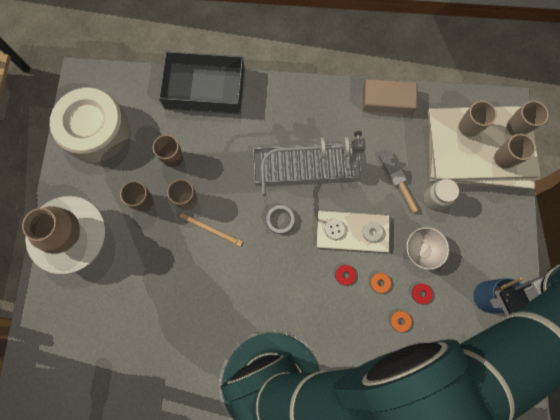

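Candidates in the top view:
- Grey die at (373,232): on the bat, apparently one centre hole.
- Four-hole die at (336,229): on the bat.
- Red and orange rings at (346,275), (381,283), (423,294) and (401,321).
- Big grey ring on the table at (280,219).
- Hanging dies at about (325,148) and (345,148).

I choose (373,232) and will check it in a close crop.

```bash
cat > h.py <<'E'
import numpy as np,cv2
def load(n): return dict(np.load(n))
def pt(c,u,v,z=None):
    "pixel to world; by depth, or onto the plane at height z"
    r=np.array([(u-c['cx'])/c['fx'],(v-c['cy'])/c['fy'],1.]); T=c['T']
    if z is None: d=c['z_map'][int(round(v)),int(round(u))]
    else: d=(z-T[2,3])/(T[:3,:3]@r)[2]
    return T[:3,:3]@(r*d)+T[:3,3]
def cloud(c):
    v,u=np.mgrid[:420,:560]; d=c['z_map']
    p=np.stack([(u-c['cx'])/c['fx']*d,(v-c['cy'])/c['fy']*d,d],-1)
    return p@c['T'][:3,:3].T+c['T'][:3,3]
E
python3 - <<'E'
from h import *
c=load('top0.npz'); im=c['pixels'][:,:,::-1]
cv2.imwrite('pics/crop.png',cv2.resize(im[125:265,240:400],(800,700)[:2] and (685,600),interpolation=cv2.INTER_CUBIC))
P=cloud(c)
ok=(c['z_map']>0)
# bat: bright pixels
x,y,z=P[...,0],P[...,1],P[...,2]
m=np.zeros((420,560),bool); m[205:258,310:396]=1
b=m&ok&(z>9)&(z<35)
print('bat',cv2.minAreaRect(P[b][:,:2].astype(np.float32)))
t=b&(z>21); n,l,s,ce=cv2.connectedComponentsWithStats(t.astype(np.uint8))
for i in range(1,n):
    if s[i,4]>50: q=P[l==i]; print('die',s[i,4],ce[i],np.median(q,0),cv2.minEnclosingCircle(q[:,:2].astype(np.float32)))
m[:]=0; m[125:200,245:375]=1
b=m&ok&(z>14)&(z<30); print('tray',cv2.minAreaRect(P[b][:,:2].astype(np.float32)))
b=m&ok&(z>120)&(z<190); 
for nm in('top0','scene0'):
    d=load(nm+'.npz');Q=cloud(d); 
    s=(Q[...,2]>132)&(Q[...,2]<185)&(Q[...,0]>450)&(Q[...,0]<720)&(Q[...,1]>-260)&(Q[...,1]<70)
    q=Q[s]; print(nm,len(q))
    if len(q):
        o=np.argsort(q[:,1]); print(q[o][::max(1,len(q)//45)].round())
E
```

```text
bat ((449.21478271484375, -201.63848876953125), (131.47055053710938, 218.4128875732422), 1.0420407056808472)
die 320 [334.19375 229.23125] [ 439.12340689 -148.70666832   27.31657892] ((438.85748291015625, -149.77081298828125), 32.61246871948242)
die 290 [372.16206897 231.90689655] [ 439.76622731 -258.48380105   27.25315256] ((440.683837890625, -254.82147216796875), 34.19381332397461)
tray ((638.3139038085938, -57.89300537109375), (114.16785430908203, 321.33343505859375), 7.453384876251221)
top0 823
[[ 643. -206.  151.]
 [ 645. -201.  159.]
 [ 662. -198.  160.]
 [ 655. -195.  162.]
 [ 688. -193.  153.]
 [ 669. -190.  156.]
 [ 669. -188.  155.]
 [ 654. -185.  156.]
 [ 661. -183.  154.]
 [ 664. -180.  152.]
 [ 654. -178.  153.]
 [ 650. -174.  143.]
 [ 650. -165.  148.]
 [ 654. -159.  165.]
 [ 654. -157.  165.]
 [ 655. -154.  163.]
 [ 647. -152.  144.]
 [ 668. -149.  137.]
 [ 647. -141.  144.]
 [ 651. -129.  146.]
 [ 651. -116.  143.]
 [ 644. -102.  151.]
 [ 644.  -95.  163.]
 [ 638.  -93.  165.]
 [ 616.  -90.  145.]
 [ 632.  -88.  158.]
 [ 656.  -85.  147.]
 [ 637.  -76.  142.]
 [ 644. 
[... 670 characters left out ...]
 141.]
 [ 682. -151.  145.]
 [ 662. -150.  155.]
 [ 656. -149.  158.]
 [ 660. -147.  163.]
 [ 658. -143.  141.]
 [ 651. -126.  144.]
 [ 649. -108.  144.]
 [ 617.  -91.  136.]
 [ 625.  -89.  147.]
 [ 640.  -87.  147.]
 [ 630.  -86.  156.]
 [ 653.  -85.  161.]
 [ 656.  -84.  149.]
 [ 675.  -83.  137.]
 [ 672.  -81.  146.]
 [ 648.  -68.  140.]
 [ 648.  -52.  141.]
 [ 645.  -36.  143.]
 [ 641.  -21.  144.]
 [ 640.   -7.  144.]
 [ 637.    5.  145.]
 [ 636.   19.  139.]
 [ 635.   32.  138.]
 [ 626.   43.  146.]
 [ 624.   53.  141.]
 [ 502.   57.  163.]
 [ 502.   60.  167.]
 [ 500.   62.  164.]
 [ 494.   63.  170.]
 [ 606.   64.  143.]
 [ 601.   66.  143.]
 [ 592.   68.  142.]
 [ 602.   69.  143.]]
```

View pics/crop.png

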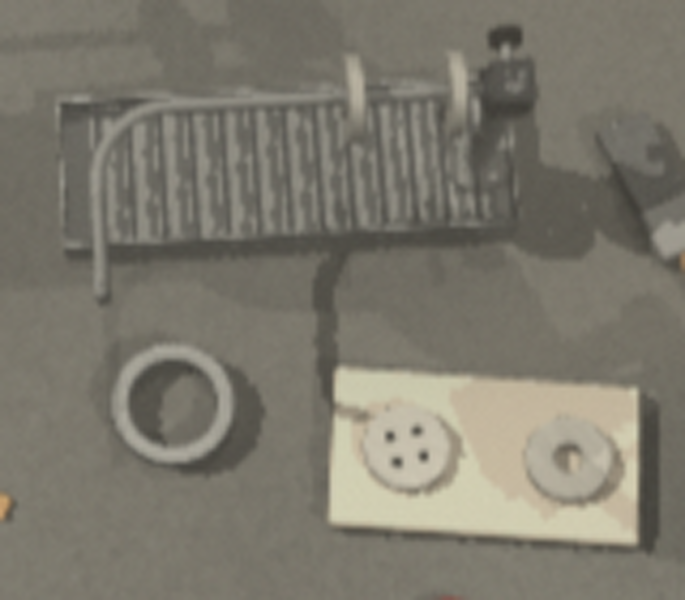

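The crop shows one centre hole in the die at crop (570,460), which is top view (373,232), and four holes in its neighbour, so the choice stands. Next I fit the rail, check the IK and go above the die for a closer look.

```bash
cat >> h.py <<'E'
from scipy.spatial import cKDTree
from scipy.optimize import least_squares
a=np.linspace(np.pi/2,0,60)
ROD=np.vstack([np.c_[np.linspace(-118,-50,60),np.full(60,120)],np.c_[-50+50*np.cos(a),70+50*np.sin(a)],np.c_[np.zeros(150),np.linspace(70,-110,150)]])
def fit(q,p0,ends=False):
    tr=cKDTree(ROD)
    def f(p):
        c,s=np.cos(p[2]),np.sin(p[2]); d=(q-p[:2])@np.array([[c,-s],[s,c]])
        return tr.query(d)[0]
    r=least_squares(f,p0,loss='soft_l1',f_scale=3,x_scale=[10,10,.1],diff_step=1e-4); return r.x,np.median(f(r.x))
def down(yaw):
    "tool x at the given yaw, z down"
    c,s=np.cos(yaw),np.sin(yaw); return np.array([[c,s,0],[s,-c,0],[0,0,-1.]])
def rail2w(p,xy): 
    c,s=np.cos(p[2]),np.sin(p[2]); return np.array([c*xy[0]-s*xy[1]+p[0],s*xy[0]+c*xy[1]+p[1]])
def rodpts(c,lo=133,hi=153):
    Q=cloud(c); s=(c['z_map']>0)&(Q[...,2]>lo)&(Q[...,2]<hi)&(Q[...,0]>505)&(Q[...,0]<680)&(Q[...,1]>-140)&(Q[...,1]<90)&~((Q[...,1]>-108)&(Q[...,1]<-70))
    return Q[s][:,:2]
E
cat > s1.py <<'E'
from h import *
from cell import env
ps=[]
for n in('top0','scene0'):
    p,e=fit(rodpts(load(n+'.npz')),[642,-57,.13]); print(n,p.round(3),e,rail2w(p,(-130,120))); ps.append(p)
p=np.mean(ps,0); np.save('rail.npy',p)
print('R now',env.read_state()['eef_rot'].round(2).tolist())
q=env.read_state()['joint_pos']
for off in (0,np.pi):
    for xy,y in [((440,-256),.05),(rail2w(p,(-130,120)),p[2]),(rail2w(p,(0,70)),p[2]-1.57),(rail2w(p,(0,-60)),p[2]-1.57)]:
        k=env.inverse_kinematics([xy[0],xy[1],130],down(y+off)); print(off,None if k is None else np.round(k,2))
c=load('top0.npz'); print(pt(c,372.2,231.9,26),pt(c,334.2,229.2,26))
d=pt(c,372.2,231.9,26)
# off to one side so that the camera sees the die
env.reach([d[0],d[1],150],down(.05) if env.read_state()['eef_rot'][0][0]>0 else down(.05+np.pi))
w=env.capture('wrist'); np.savez('w1.npz',**w); cv2.imwrite('pics/w1.png',w['pixels'][:,:,::-1]); print(w['T'].round(2),w['fx'],env.read_state()['clock'])
E
python3 s1.py
```

```text
top0 [ 6.3576e+02 -4.5428e+01  1.3100e-01] 2.4865690234452074 [491.16484203  56.51421816]
scene0 [ 6.42449e+02 -4.15980e+01  1.33000e-01] 1.6229202648901815 [497.6954219   60.11996572]
R now [[0.9, 0.44, -0.0], [0.44, -0.9, 0.0], [-0.0, -0.0, -1.0]]
0 [ 0.55  0.31 -0.1   1.97  0.04  0.87 -1.09]
0 [ 0.27  0.33 -0.53  1.98  0.21  0.88 -1.81]
0 [-0.8   0.77  1.08  1.69 -0.74  1.15 -2.51]
0 [-0.57  0.82  1.08  1.62 -0.77  1.18 -2.32]
3.141592653589793 [ 0.99  0.37 -0.63  1.95  0.27  0.9   1.85]
3.141592653589793 [ 0.57  0.42 -0.9   1.97  0.41  0.94  1.16]
3.141592653589793 [ 0.39  0.59 -0.67  1.65  0.41  1.04 -0.27]
3.141592653589793 [ 0.48  0.6  -0.52  1.59  0.33  1.05 -0.  ]
[ 439.70720959 -259.08224956   26.        ] [ 439.52955254 -149.01583123   26.        ]
[[ 5.0000e-02 -9.7000e-01 -2.5000e-01  5.1321e+02]
 [-1.0000e+00 -5.0000e-02 -1.0000e-02 -2.5674e+02]
 [ 0.0000e+00  2.5000e-01 -9.7000e-01  3.2919e+02]
 [ 0.0000e+00  0.0000e+00  0.0000e+00  1.0000e+00]] 311.6228331432482 1.4667
```

View pics/w1.png

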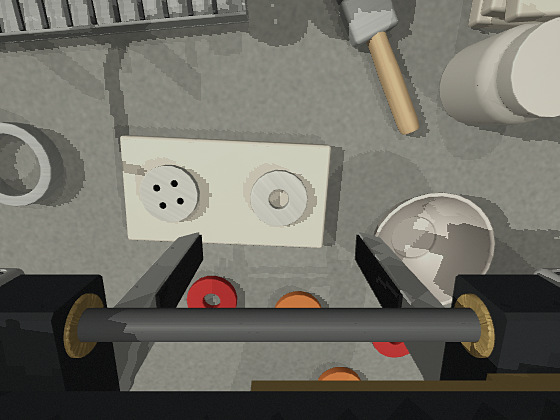

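The wrist view shows the single-hole die at (279,197), the four-hole die at (168,194) and the bat clear around both. Next I locate it and grasp.

```bash
cat > s2.py <<'E'
from h import *
from cell import env
w=load('w1.npz'); Q=cloud(w)
for u,v in((279,197),(168,194)):
    r=np.hypot(*(Q[...,:2]-pt(w,u,v,26)[:2]).transpose(2,0,1)); m=(r<45)&(Q[...,2]>22)&(Q[...,2]<30)
    q=Q[m].astype(np.float32); (cc,rad)=cv2.minEnclosingCircle(q[:,:2]); print('plane',pt(w,u,v,26)[:2].round(1),'circ',cc,rad,np.median(q[:,2]))
    if u==279: d=np.array(cc)*.5+pt(w,u,v,26)[:2]*.5
bz=Q[(Q[...,2]>10)&(Q[...,2]<21)&(abs(Q[...,0]-440)<40)&(abs(Q[...,1]+205)<80)][:,2]; print('bat top',np.median(bz))
print(d)
R=down(.05+np.pi)
env.reach([*d,60],R)
env.move_l([*d,18],rate=80)
s=env.read_state(); print(s['tool_pos'],s['contact_force'])
env.command_gripper(50,25)
s=env.read_state(); print(s['finger_gap'],s['grip_force'])
env.move_l([*d,230],rate=150)
s=env.read_state(); print(s['finger_gap'],s['grip_force'],s['contact_force'],s['clock'])
p=np.load('rail.npy'); t=rail2w(p,(-130,120)); u=rail2w(p,(-175,120))
env.reach([*u,215],down(p[2]+np.pi))
w=env.capture('wrist'); np.savez('w2.npz',**w); cv2.imwrite('pics/w2.png',w['pixels'][:,:,::-1]); print(u,t,env.read_state()['clock'])
c=env.capture('scene');np.savez('sc2.npz',**c)
E
python3 s2.py
```

```text
Traceback (most recent call last):
  File "s2.py", line 6, in <module>
    q=Q[m].astype(np.float32); (cc,rad)=cv2.minEnclosingCircle(q[:,:2]); print('plane',pt(w,u,v,26)[:2].round(1),'circ',cc,rad,np.median(q[:,2]))
                                        ~~~~~~~~~~~~~~~~~~~~~~^^^^^^^^^
cv2.error: OpenCV(4.12.0) /io/opencv/modules/imgproc/src/shapedescr.cpp:201: error: (-215:Assertion failed) count >= 0 && (depth == CV_32F || depth == CV_32S) in function 'minEnclosingCircle'
```

```bash
sed -i 's/minEnclosingCircle(q\[:,:2\])/minEnclosingCircle(q[:,:2].copy())/' s2.py; python3 s2.py
```

```text
plane [ 443.7 -260.7] circ (441.79278564453125, -260.1661682128906) 28.832204818725586 25.738811
plane [ 441.3 -150.2] circ (441.3648986816406, -150.25875854492188) 29.00941276550293 25.799044
bat top 15.842145599776075
[ 442.76045816 -260.43987202]
[ 442.68151465 -260.12592585   17.37573437] [-0.67038714  0.44367563  0.38663793]
56.53229964365819 24.8503266525222
56.27183353458082 24.8594557098113 [-0.34620313 -0.12497663 -0.19711427] 6.7917
[449.8222168   52.38941053] [494.43008866  58.31712242] 8.0333
```

View pics/w2.png

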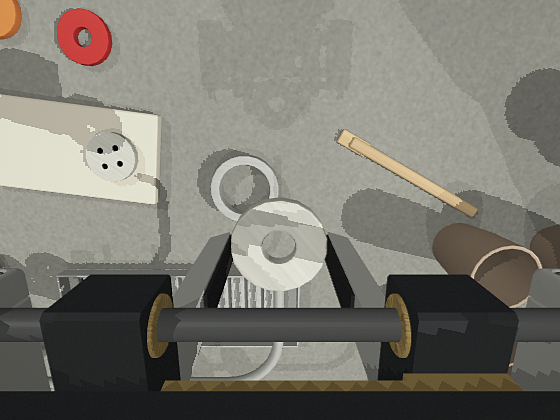

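The die is held level, with its hole at (279,246). The rail tip is hidden behind the gripper, so I move beyond it and take one wrist measurement of the tip and leg.

```bash
cat > s3.py <<'E'
from h import *
from cell import env
s=env.read_state(); w=load('w2.npz'); Q=cloud(w); R=np.array(s['eef_rot']); tp=np.array(s['tool_pos'])
r=np.hypot(*(Q[...,:2]-tp[:2]).transpose(2,0,1)); m=(r<34)&(Q[...,2]>218)&(Q[...,2]<230); m[300:]=0; m[:,:228]=0;m[:,330:]=0
q=Q[m].astype(np.float32); print('die',cv2.minEnclosingCircle(q[:,:2].copy()),np.median(q[:,2]),'hole',pt(w,279,246,223.6),'tcp',tp,'R',R.round(3).tolist())
p=np.load('rail.npy'); u=rail2w(p,(-30,120))
env.reach([*u,290],down(p[2]+np.pi))
w=env.capture('wrist'); np.savez('w3.npz',**w); cv2.imwrite('pics/w3.png',w['pixels'][:,:,::-1])
Q=cloud(w); z=Q[...,2]
r=np.hypot(*(Q[...,:2]-rail2w(p,(-130,120))).transpose(2,0,1)); m=(r<30)&(z>165)&(z<185)
print('tip',m.sum(),np.median(Q[m],0)); 
for lo,hi in((172,182),(160,170),(150,160)):
    m=(r<40)&(z>lo)&(z<hi); print(lo,m.sum(),np.mean(Q[m],0),np.ptp(Q[m],axis=0))
print(env.read_state()['clock'])
m=(abs(z-143)<6)&(np.hypot(*(Q[...,:2]-rail2w(p,(-85,120))).transpose(2,0,1))<50); print('leg',m.sum(),np.polyfit(Q[m][:,0],Q[m][:,1],1),Q[m].mean(0))
E
python3 s3.py
```

```text
die ((448.0193786621094, 50.297386169433594), 30.547119140625) 222.58762 hole [447.49472438  50.70709403 223.6       ] tcp [450.16052645  51.19753233 214.93330533] R [[-0.992, -0.13, -0.0], [-0.13, 0.992, 0.0], [0.0, 0.0, -1.0]]
tip 107 [494.99895339  56.41099295 174.28359939]
172 92 [494.5115666   56.44207975 174.37836726] [8.94957264 9.34327718 5.00165087]
160 10 [498.48805582  57.6201412  164.27916097] [3.78348159 8.02830535 9.13820867]
150 48 [500.14580511  57.15629012 153.67374449] [8.43258557 9.89471795 8.49757255]
8.825
leg 788 [ 0.11709208 -1.04564516] [544.47724913  62.70832834 144.12134112]
```

View pics/w3.png

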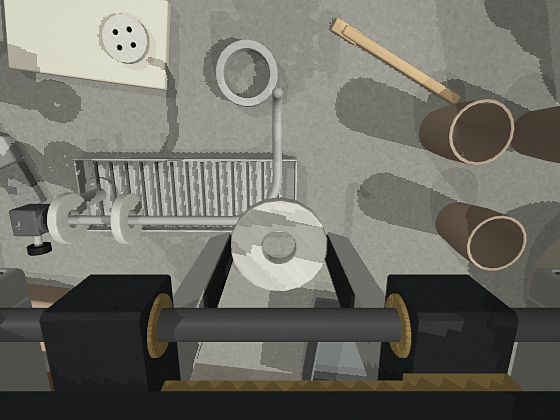

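The tip is at (277,93), the front leg runs down the image to (277,190), and the hanging dies are at (62,218) and (122,218). I refit the rail, thread the die over the tip and release it.

```bash
cat > s4.py <<'E'
from h import *
from cell import env
w=load('w3.npz'); Q=cloud(w); p0=np.load('rail.npy')
q0=rodpts(w,139,150); p,e=fit(q0,p0); tip=rail2w(p,(-130,120))
print('fit',p.round(3),e,len(q0),'tip from fit',tip); np.save('rail2.npy',p)
z=Q[...,2]
d=(Q[...,:2]-p[:2])@np.array([[np.cos(p[2]),-np.sin(p[2])],[np.sin(p[2]),np.cos(p[2])]])
for lo,hi in((-70,0),(-125,-71)):
    m=(z>153)&(z<170)&(abs(d[...,0])<20)&(d[...,1]>lo)&(d[...,1]<hi); 
    if m.any(): print('hung y',m.sum(),np.percentile(d[m][:,1],[5,50,95]),np.median(d[m][:,0]))
t=np.array([494.7,56.6])+[2.2,.7]; R=down(p[2]+np.pi)
env.reach([*t,195],R)
for h in (182,170,158):
    env.move_l([*t,h],rate=60); s=env.read_state(); f=np.array(s['contact_force']); print(h,f.round(2),np.array(s['tool_pos']).round(1))
    if np.linalg.norm(f)>5: print('contact'); break
else:
    env.command_gripper(75)
    env.wait(.4)
    env.move_l([*t,235],rate=150)
u=t+p0[:2]*0+rail2w(p,(-60,0))-p[:2]
c=env.capture('scene');np.savez('sc4.npz',**c); cv2.imwrite('pics/sc4.png',cv2.resize(c['pixels'][190:310,130:310,::-1],None,fx=4,fy=4,interpolation=cv2.INTER_CUBIC))
print(env.read_state()['clock'])
E
python3 s4.py
```

```text
fit [ 6.37597e+02 -4.61300e+01  1.29000e-01] 2.2742417256623666 1941 tip from fit [493.28894666  56.21770778]
hung y 466 [-50.60519637 -44.57427159 -41.45319468] -2.029286364759467
hung y 517 [-115.40038084 -108.87787885 -106.46878607] -1.2444474962336693
182 [-0.39  0.55 -1.32] [497.   57.6 181.7]
170 [-0.99 -0.57 -0.78] [496.7  57.4 169.6]
158 [-0.09 -0.35 -0.48] [496.7  57.3 157.7]
12.125
```

View pics/sc4.png

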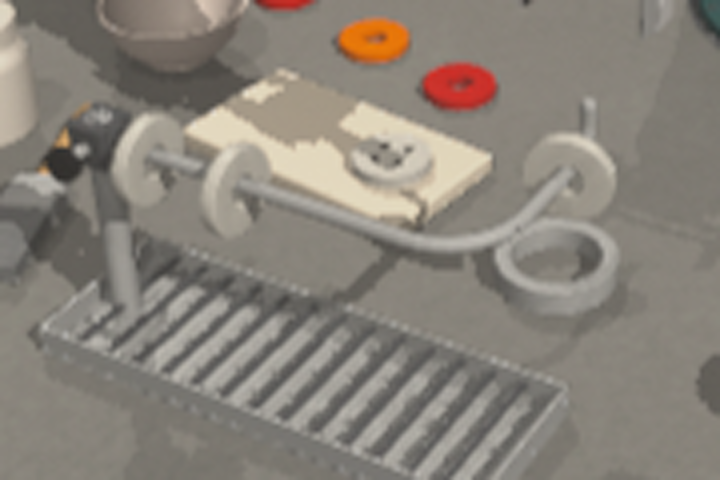

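The die hangs upright at the foot of the upturned end, at crop (570,175). Next I straddle the rod with the fingers and push it along the front leg.

```bash
cat >> h.py <<'E'
OFF=13.
def tcp(p,s,z=123):
    "TCP pose pushing a die whose centre is s mm along the rod from rail x=-110"
    L=60;A=50*np.pi/2
    if s<L: c,t=np.array([-110+s,120.]),0.
    elif s<L+A: t=-(s-L)/50; c=np.array([-50-50*np.sin(t),70+50*np.cos(t)])
    else: t=-np.pi/2; c=np.array([0,70-(s-L-A)])
    return [*rail2w(p,c-OFF*np.array([np.cos(t),np.sin(t)])),z],down(p[2]+t+np.pi)
def push(env,p,ss,rate=50,lim=8):
    for s in ss:
        P,R=tcp(p,s); env.move_l(P,R,rate=rate); f=np.array(env.read_state()['contact_force'])
        print(round(s),f.round(1))
        if np.linalg.norm(f)>lim: print('STOP'); return False
    return True
def snap(env,n):
    c=env.capture('scene');np.savez(n+'.npz',**c); cv2.imwrite(f'pics/{n}.png',cv2.resize(c['pixels'][190:310,130:310,::-1],None,fx=4,fy=4,interpolation=cv2.INTER_CUBIC))
E
cat > s5.py <<'E'
from h import *
from cell import env
p=np.load('rail2.npy')+[.7,.2,0]; np.save('rail3.npy',p)
env.command_gripper(24)
P,R=tcp(p,-30,225); env.reach(P,R); env.move_l(tcp(p,-30)[0],rate=150)
print(env.read_state()['contact_force'].round(1) if hasattr(env.read_state()['contact_force'],'round') else env.read_state()['contact_force'],env.read_state()['finger_gap'])
push(env,p,[0,25,50])
snap(env,'sc5'); print(env.read_state()['clock'])
E
python3 s5.py
```

```text
[ 0.2 -0.1  0.8] 24.09689851941824
0 [ 0.1 -0.3  0.3]
25 [ 0.4 -0.1  0.2]
50 [-0.6 -0.1  0.3]
16.225
```

View pics/sc5.png

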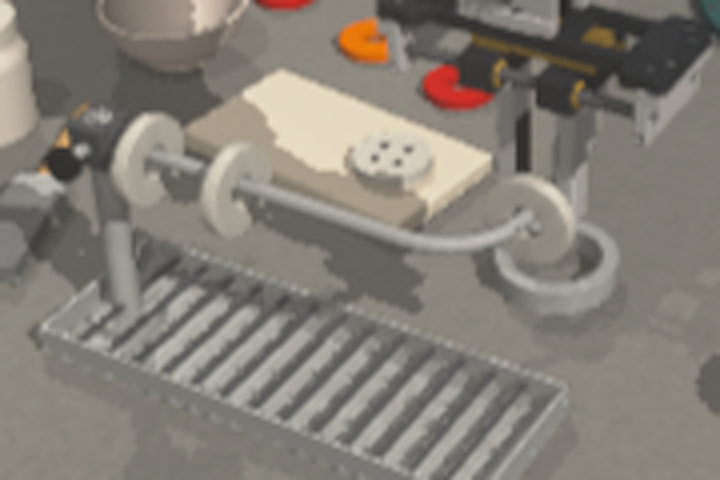

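It slides freely and stays upright, at crop (532,220). I continue round the bend and stop just short of the hanging dies.

```bash
cat >> h.py <<'E'
def dies(c,p):
    Q=cloud(c); d=(Q[...,:2]-p[:2])@np.array([[np.cos(p[2]),-np.sin(p[2])],[np.sin(p[2]),np.cos(p[2])]])
    # die lobes beside the rod (x 10..25), under finger reach
    m=(Q[...,2]>112)&(Q[...,2]<163)&(d[...,0]>12)&(d[...,0]<32)&(d[...,1]>-118)&(d[...,1]<60)
    h,e=np.histogram(d[m][:,1],bins=np.arange(-120,62,3)); return [(int(x),int(n)) for x,n in zip(e,h) if n>2]
E
cat > s6.py <<'E'
from h import *
from cell import env
p=np.load('rail3.npy')
A=50*np.pi/2
ok=push(env,p,[*(60+A*np.arange(0,9)/8),170,200,230])
snap(env,'sc6'); s=env.read_state(); print(s['clock'],s['tool_pos']); print(dies(load('sc5.npz'),p)); print(dies(load('sc6.npz'),p))
E
python3 s6.py
```

```text
60 [-0.8  0.5  1.4]
70 [ 0.1 -0.1 -0.6]
80 [0.1 0.5 0.3]
89 [-0.2  0.9 -0.9]
99 [-0.5 -0.2 -0.9]
109 [-0.4 -0.1 -0.1]
119 [-0.   0.4 -0.1]
129 [-0.3 -0.2 -0.1]
139 [-0.3 -0.6 -0.2]
170 [0.  0.5 0.4]
200 [-0.3  0.8 -0.2]
230 [-0.7 -0.  -0.1]
21.7083 [639.35444092 -54.06997501 122.98717775]
[(-117, 3), (-114, 16), (-111, 21), (-108, 66), (-105, 17), (-51, 8), (-48, 23), (-45, 21), (-42, 71), (-39, 6)]
[(-117, 5), (-114, 19), (-111, 18), (-108, 63), (-105, 22), (-51, 11), (-48, 18), (-45, 24), (-42, 61), (-39, 8), (-30, 8), (-27, 13), (-24, 16), (-21, 32), (-18, 11), (-15, 12), (-12, 10), (-9, 14), (-6, 11), (-3, 13), (0, 43), (3, 6)]
```

View pics/sc6.png

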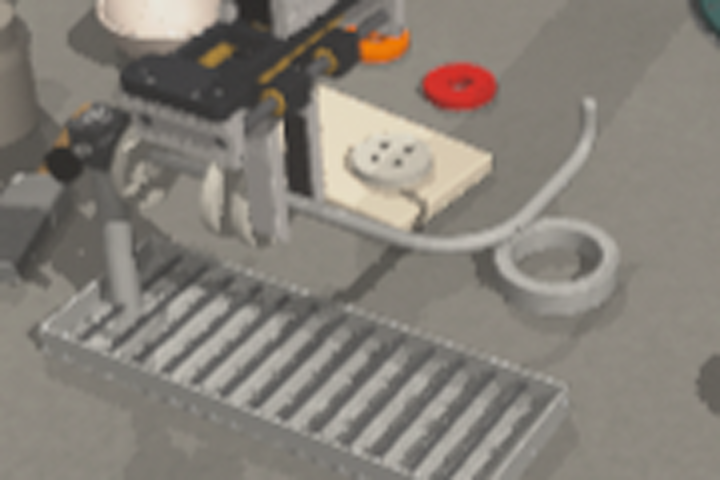

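The die has passed the bend, with a gap of about 10 mm left to hung1 (near crop (240,210)). I close it slowly, back off straight and check.

```bash
cat > s7.py <<'E'
from h import *
from cell import env
p=np.load('rail3.npy')
push(env,p,[238,243],rate=20)
env.wait(.2)
P,R=tcp(p,213); env.move_l(P,R,rate=60); P[2]=250; env.move_l(P,R,rate=150)
P,R=tcp(p,150,260); P[0]-=120; env.reach(P,R)
snap(env,'sc7'); print(env.read_state()['clock']); print(dies(load('sc7.npz'),p))
E
python3 s7.py
```

```text
238 [-0.7  0.1 -0.2]
243 [ 0.1 -0.  -0.3]
25.1833
[(-117, 5), (-114, 18), (-111, 16), (-108, 58), (-105, 30), (-51, 13), (-48, 18), (-45, 19), (-42, 24), (-39, 20), (-36, 22), (-33, 53), (-30, 23)]
```

View pics/sc7.png

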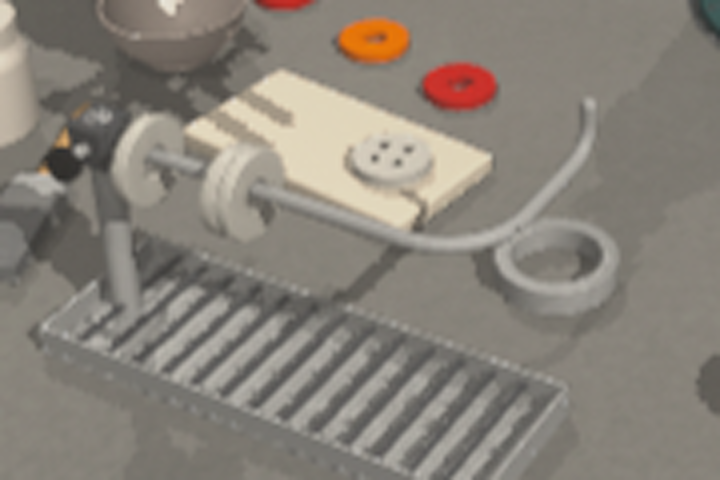

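The die is against hung1 (crop (240,190)) to within my measuring error of 1–2 mm. One more gentle 3 mm nudge will make contact certain, and then I hand in.

```bash
cat > s8.py <<'E'
from h import *
from cell import env
p=np.load('rail3.npy')
P,R=tcp(p,213,250); env.reach(P,R); P[2]=123; env.move_l(P,rate=150)
ok=push(env,p,[236],rate=60) and push(env,p,[246.5],rate=15)
env.wait(.2)
P,R=tcp(p,215); env.move_l(P,R,rate=60); P[2]=250; env.move_l(P,R,rate=150)
P,R=tcp(p,150,260); P[0]-=120; env.reach(P,R)
snap(env,'sc8'); print(env.read_state()['clock'])
def cen(n):
    c=load(n+'.npz'); Q=cloud(c); d=(Q[...,:2]-p[:2])@np.array([[np.cos(p[2]),-np.sin(p[2])],[np.sin(p[2]),np.cos(p[2])]])
    m=(Q[...,2]>112)&(Q[...,2]<163)&(d[...,0]>12)&(d[...,0]<32)&(d[...,1]>-60)&(d[...,1]<20); return np.percentile(d[m][:,1],[2,98]).round(1)
for n in('sc5','sc7','sc8'): print(n,cen(n))
E
python3 s8.py
```

```text
236 [ 0.2  1.  -0.8]
246 [-1.  -0.2  0.4]
30.75
sc5 [-49.2 -38.3]
sc7 [-50. -29.]
sc8 [-52.1 -32.2]
```

View pics/sc8.png

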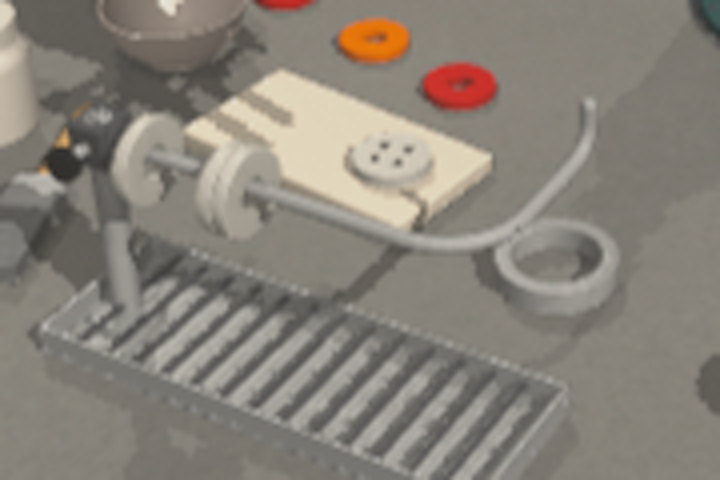

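The pair at crop (237,190) moved together by about 2–3 mm, so the die is in contact, and nothing else has been disturbed.

```bash
python3 -c "
from cell import env
print(env.hand_in())"
```

```text
the job is handed in; nothing more can be done
None
```

The single-hole die now hangs on the drip rail right up against the nearest draining die, which moved 2–3 mm in the final nudge; the job was handed in at about 31 s with the four-hole die still on the bat and the tumblers untouched.

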